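# Seat the weighing pan and zero the dispensary balance

## Task

The balance's round steel pan was left lying on the deck beside its recess after cleaning. Push it across the deck with the fingertips, without lifting it, until it drops fully home in the recess, and only then press the orange zero key all the way down and let it come back up. Leave the brass weight, the vial, the tub and the carton as they stand.

Things in the scene. Friction and masses are not known exactly. Their poses are not given: they have to be found in the camera images.
- balance: Low fixed white balance, turned up to 17 degrees. Origin: on the counter, under the recess axis; x away from the operator, y left, z up. Flat grey deck 60 mm above the counter, x -102 to +127, y -160 to +160 mm in this frame. In front of it a lower panel (x -177 to -102, y -150 to +150 mm), 40 mm above the counter: black display on its left half, zero key on its right half.
- recess (a point): Centre of the flat floor of the round recess in the deck: 86 mm diameter, 7 mm deep with upright walls, so its black floor is 53 mm above the counter. Axes as the balance's. The pan goes in here.
- pan: Loose solid flat steel disc, 80 mm diameter, 8 mm thick, about 120 g. Starts flat on the deck left or right of the recess, centre 65 to 115 mm from its axis, perhaps overhanging its rim. Origin: centre of its underside; z up along its axis. In the recess it has 3 mm play all round and stands 1 mm proud of the deck. Pushed at its edge it slides; it drops when nearly over the recess.
- zero_key (a joint): Travel of the orange zero key in m: 0 up, 0.005 fully down. It springs back; fully down takes about 4 N.
- zero_key_top (a point): Centre of the top of the orange round key (26 mm diameter, in a grey housing 12 mm tall), 61 mm above the counter when up; it moves down with the key, which is pressed straight down. It lies on the front panel, 142 mm in front of the recess axis and 70 mm to its right (balance x -142, y -70 mm).
- weight: Loose brass test weight with a knob, 28 mm diameter, 55 mm tall, 200 g, standing on the deck on the side of the recess opposite to the pan. Origin: centre of its underside. Not to be disturbed.
- vial: Loose amber vial with white cap, 38 mm diameter, 70 mm tall, on the counter right of the balance. Origin: centre of its underside. Not to be disturbed.
- tub: Loose white tub with lid, 68 mm diameter, 60 mm tall, on the counter left of the balance. Origin: centre of its underside. Not to be disturbed.
- carton: Loose small white carton, 50 x 75 mm, 60 mm tall, on the counter left of the balance, nearer the robot than the tub. Origin: centre of its underside. Not to be disturbed.

How it is judged (in metres and radians):
On the way, in this order (a step that is already met when the one before it is completed fails the run):
1. the pan lies fully home in the recess (horizontal distance between pan and recess below 0.005 m and z of pan in the frame of recess below 0.002 m and angle between pan's own z axis and vertical below 0.04 rad), for 0.2 s.
2. the zero key is pressed down (value of joint zero_key above 0.004 m), for 0.05 s.
At the end, for the whole second after the job is handed in: The pan rests in the recess: within 5 mm of its axis, underside within 2 mm of its floor, tilted less than 0.04 rad, at rest; the zero key is back up (within 1 mm). The weight has moved less than 15 mm, vial, tub and carton less than 20 mm, all upright (all of step 1 and linear speed of pan below 0.02 m/s and value of joint zero_key below 0.001 m and distance of weight from where it was at the start of the episode below 0.015 m and angle between each of weight, vial, tub, carton's own z axis and vertical below 0.2 rad and distance of each of vial, tub, carton from where it was at the start of the episode below 0.02 m); the robot touches nothing.
It fails at once if the pan is lifted: its underside more than 10 mm above the deck, or it is tipped by more than 0.4 rad (z of pan in the frame of recess above 0.017 m or angle between pan's own z axis and vertical above 0.4 rad).
It fails at once if the pan falls off the deck (z of pan in the frame of recess below -0.01 m).
It fails at once if the zero key is pressed before the pan is home (value of joint zero_key above 0.0025 m and (z of pan in the frame of recess above 0.003 m or horizontal distance between pan and recess above 0.006 m)).
It fails at once if a bystander is knocked over or lifted (angle between any of weight, vial, tub, carton's own z axis and vertical above 0.5 rad or distance of any of weight, vial, tub, carton from where it was at the start of the episode above 0.03 m).
It also fails if it takes over 54 s, if anything falls off the work surface, if the arm or the gripper's body presses on something with over 40 N, if the wrist force passes 120 N, or if a joint passes its speed limit or range.

## Robot

A 7-joint arm with a two-finger parallel gripper is mounted at the origin on the work surface. World frame = base frame: x ahead of the robot, y to its left, z up, the work surface at z = 0. Lengths are in mm, angles in rad, forces in N, time in s.
With the tool pointing down it reaches from about 400 to 900 mm from the base axis. Payload 5.5 kg.
Tool frame: the origin (TCP) lies at the very end of the fingers, on their centre line; the grasp point (between the pads) lies behind it (grip_depth is the y of the grasp point in the tool frame, in mm); y points along the fingers, x is the direction in which the jaws open and shut, and the axes are right-handed (so a half turn about y gives the same grasp; the last joint's range is limited). The gripper opens to 85 mm and grips with 20 to 120 N. Pads are 22 mm wide; open, the fingers measure 114 mm over their backs; the gripper's body (76 mm by 85 mm) begins 54 mm behind the grasp point. The pads swing forward as they close: fully open they stand 13 mm farther back than shut.
Start: joints at [1.537, 0.501, -0.427, 1.55, 0.221, 1.138, -0.21], TCP at [190.133, -621.57, 231.31] pointing down, gripper open.
Joint ranges: [-2.88, 2.88], [-0.31, 2.03], [-1.54, 1.56], [0.2, 2.42], [-1.41, 4.55], [0.19, 2.02], [-2.57, 2.57]. Speed limits (rad/s): [2.57, 2.57, 3.14, 3.14, 3.14, 3.14, 3.14].

## Interface

Orientations are given as a 3x3 rotation matrix whose columns are the frame's x, y, z axes.
In Python, from station import read_state, grab_frame, hand_in, search_frame, grip_depth gives the robot as it stands. The module is installed in compiled form; this text tells all that it offers.
- The arm moves only by the tool move_arm, never from a script. Its argument "deltas" is text: rows parted by semicolons, each of 7 numbers parted by spaces: the shift along the tool's x, y, z in m, then the turn, a rotation vector about the tool's x, y, z in degrees, then the closure in counts, from 0 (fully open) to 255 (shut). A call has 1 to 20 rows; each row is the pose to reach, as a shift and turn from the pose commanded when the call began, along the tool's axes at that moment; what a row does not reach only later rows make up. A row lasts 1/12 s, in which the tool goes at most 41.7 mm and 7.16 degrees, less where a joint would pass 70% of its speed; a pose out of reach is approached as far as the arm can. A call with a gripper value outside its range is refused whole. The fingers move at their own pace and stop on an object; the grip force is fixed at half the most. Time passes only in rows, so rows that repeat a pose let the fingers close. It gives the time, the measured TCP pose, the force and the opening at its end, in the units of the state.
- read_state(): the state, without advancing time (a new reading comes with each control period).
- grab_frame(name): name is "side" or "top"; returns a dict with "pixels" (420x560x3 uint8, blue, green, red), "range_z" (420x560 float32, mm along the optical axis (not along the pixel's ray), 0 where there is no reading), "fx", "fy", "cx", "cy" (pixels), "world_to_cam" (4x4, takes a point from world to camera coordinates). Camera axes: x right, y up, looking along -z (the intrinsics and any distortion apply to the point x, -y, -z); pixel columns grow to the right and rows downward; lengths in mm; the calibration is good to about 2 mm. A picture is of the moment at which its call begins.
- hand_in(): hands the job in, once; it reports no verdict.
Trained networks look in a picture, given as the dict that the camera call returned (one of the last four; its "shot" number tells which), for a name from the list of things; names that differ only in an ending like _2 or _b are one class to them, and where a whole thing is asked for, a point or a joint stands for the part that bears it (a point fixed in the world has none). Each returns a list of dicts, best first, with "confidence" (0 to 1); they miss things now and then, are a little off and sometimes report something else, mostly with a low value. They report only what shows in the picture. A call takes as long as a camera call.
- search_frame(picture, label): "extent" ([left, top, right, bottom] in pixels, round what is visible of it).
The state is a dict: "t": time; "joints": joint angles; "qd": joint speeds; "joint_efforts": joint torques, N m; "eef_pos": TCP position; "eef_rot": TCP orientation; "force": force on the tool from outside, world axes, zero at the start; "ft_torque": the same for the moment, N m; "grip_width": opening from 0.0 (shut) to 1.0 (fully open).
Only numpy, scipy, OpenCV 4.12 (cv2) and the standard library are available. Lean on these libraries where they do the work, as an engineer would, in place of code of your own. Each camera call takes 0.05 s, during which the arm holds its last target.

## Working session

There is one attempt and no reset: what is moved stays moved. The work goes in short steps, Python scripts to look and compute and a tool call to move; the robot and the scene stay as the last step left them, time stands still between calls to the robot, and variables do not carry over. Pictures are saved under pics/ and viewed, and the job is handed in when it is done.

Besides the shell and the picture viewer there is one more tool, called after "Request:" as name(argument=value, ...), one argument or row to a line, values as JSON. move_arm: Moves the arm, as the interface text tells. Its arguments: {"type":"object","properties":{"deltas":{"type":"string"}},"required":["deltas"]}

```bash
mkdir -p pics
cat > h.py <<'E'
import numpy as np, cv2
from station import *
def world(f,u,v,z=None):
    # pixel -> world; by depth, or on plane z
    M=np.linalg.inv(f["world_to_cam"])
    d=np.array([(u-f["cx"])/f["fx"],-(v-f["cy"])/f["fy"],-1.0])
    if z is None:
        r=f["range_z"][int(round(v)),int(round(u))]
        return (M@np.r_[d*r,1])[:3] if r>0 else None
    o=M[:3,3]; w=M[:3,:3]@d
    return o+w*(z-o[2])/w[2]
def cloud(f):
    r=f["range_z"]; v,u=np.mgrid[:r.shape[0],:r.shape[1]]
    P=np.stack([(u-f["cx"])/f["fx"]*r,-(v-f["cy"])/f["fy"]*r,-r,np.ones_like(r)],-1)
    W=(P@np.linalg.inv(f["world_to_cam"]).T)[...,:3]; W[r<=0]=np.nan
    return W
E
python3 - <<'E'
from h import *
s=read_state(); print(s["t"],s["eef_pos"],np.round(s["eef_rot"],3),s["grip_width"],grip_depth() if callable(grip_depth) else grip_depth)
for n in("top","side"):
    f=grab_frame(n); cv2.imwrite(f"pics/{n}0.png",f["pixels"]); print(n,[k for k in f], f["fx"],f["cx"],f["cy"],np.round(f["world_to_cam"],3).tolist())
    for l in("pan","zero_key","weight","balance","vial","tub","carton"):
        for r in search_frame(f,l)[:2]:
            e=r["extent"]; p=world(f,(e[0]+e[2])/2,(e[1]+e[3])/2)
            print(l,round(r["confidence"],2),np.round(e),None if p is None else np.round(p))
E
```

```text
0.0 [ 189.87187119 -620.91272641  230.25505146] [[ 0.293 -0.001  0.956]
 [-0.956  0.002  0.293]
 [-0.002 -1.     0.   ]] 1.0007355714082362 -18.700000000000003
top ['pixels', 'range_z', 'fx', 'fy', 'cx', 'cy', 'world_to_cam', 'shot'] 393.8630828194813 277.0601297821114 206.1645594016931 [[-0.002, -0.999, -0.037, 55.102], [0.992, -0.007, 0.125, -570.617], [-0.126, -0.036, 0.991, -888.529], [0.0, 0.0, 0.0, 1.0]]
pan 0.84 [234. 188. 271. 221.] [572. 108.  66.]
zero_key 0.73 [208. 125. 366. 285.] [572.  29.  50.]
weight 0.7 [317. 182. 331. 194.] [601. -52. 114.]
balance 0.97 [208. 125. 367. 281.] [577.  27.  54.]
vial 0.58 [366. 143. 385. 162.] [ 694. -178.   52.]
tub 0.84 [152. 174. 183. 200.] [616. 308.  57.]
tub 0.31 [327. 242. 335. 250.] [476. -69.  62.]
carton 0.81 [180. 230. 219. 261.] [478. 229.  58.]
side ['pixels', 'range_z', 'fx', 'fy', 'cx', 'cy', 'world_to_cam', 'shot'] 442.8958375003156 281.3977706681377 208.60712756551206 [[0.942, -0.336, -0.012, -523.82], [0.18, 0.473, 0.863, -199.627], [-0.284, -0.814, 0.506, -881.913], [0.0, 0.0, 0.0, 1.0]]
pan 0.65 [256. 194. 288. 218.] [568.  97.  67.]
weight 0.61 [305. 212. 317. 242.] [603. -65.  95.]
balance 0.84 [202. 184. 382. 300.] [564. -53.  59.]
balance 0.45 [370. 255. 393. 290.] [ 701. -198.   45.]
vial 0.93 [370. 253. 391. 290.] [ 698. -199.   46.]
vial 0.19 [200. 182. 384. 300.] [563. -49.  60.]
tub 0.75 [258. 167. 280. 189.] [622. 289.  44.]
tub 0.38 [372. 255. 391. 288.] [ 701. -198.   46.]
carton 0.7 [214. 181. 241. 216.] [479. 196.  54.]
```

Run:
```python
import cv2
a=cv2.imread('pics/top0.png');cv2.imwrite('pics/top0z.png',cv2.resize(a[100:310,120:400],None,fx=2.8,fy=2.8,interpolation=cv2.INTER_CUBIC))
a=cv2.imread('pics/side0.png');cv2.imwrite('pics/side0z.png',cv2.resize(a[140:340,180:420],None,fx=3,fy=3,interpolation=cv2.INTER_CUBIC))
```

```text
(no output)
```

View pics/top0z.png

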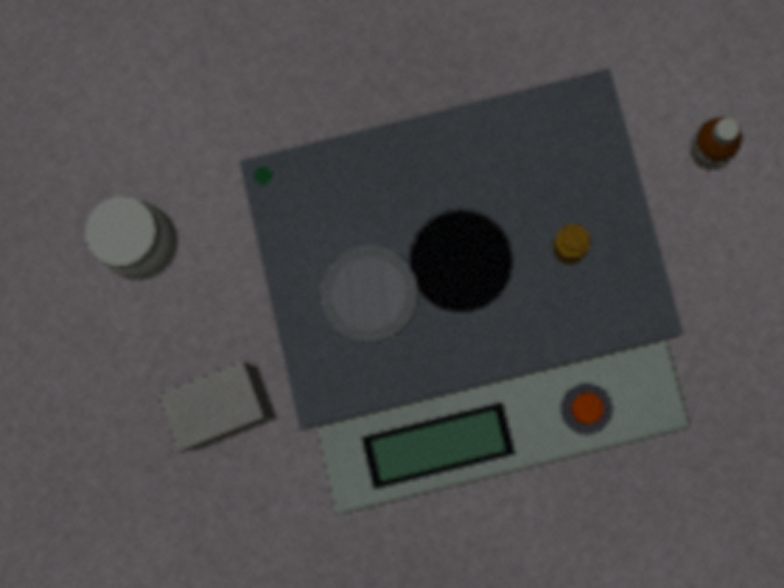

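View pics/side0z.png

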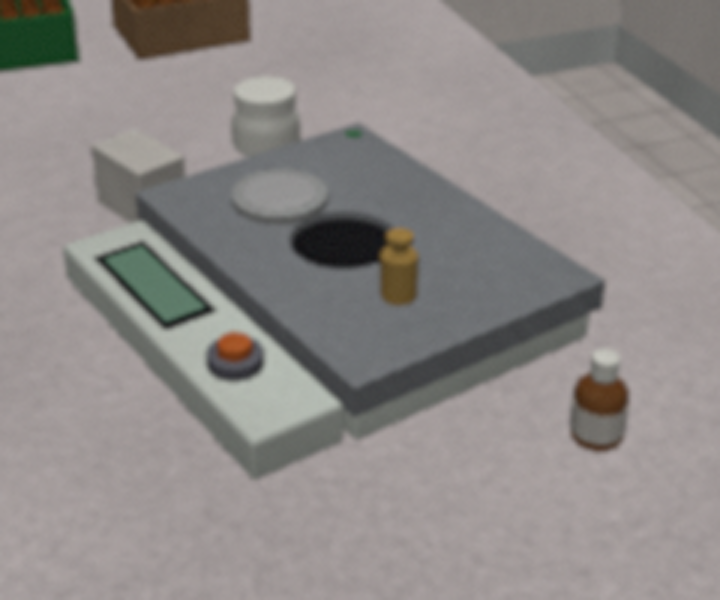

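The top view shows the pan left of the recess at about pixel (251,205), the recess at (285,193), the weight at (324,187) and the key at (330,246). Next I'll measure these precisely.

```bash
cat >> h.py <<'E'
def proj(f,P):
    p=f["world_to_cam"]@np.r_[P,1]; return np.array([f["cx"]+f["fx"]*p[0]/-p[2], f["cy"]-f["fy"]*p[1]/-p[2]])
def blob(f,mask,z,near=None):
    n,l,st,c=cv2.connectedComponentsWithStats(mask.astype(np.uint8))
    out=[]
    for i in range(1,n):
        if st[i,4]>30:
            cs,_=cv2.findContours((l==i).astype(np.uint8),cv2.RETR_EXTERNAL,cv2.CHAIN_APPROX_NONE)
            pts=np.array([world(f,*q[0],z)[:2] for q in max(cs,key=len)]).astype(np.float32)
            (x,y),r=cv2.minEnclosingCircle(pts); W=world(f,*c[i],z)
            out.append((np.round(W,1),np.round([x,y,r],1),st[i].tolist()))
    return out
E
python3 - <<'E'
from h import *
for n in("top","side"):
    f=grab_frame(n); g=f["pixels"].astype(int); hsv=cv2.cvtColor(f["pixels"],cv2.COLOR_BGR2HSV)
    s=g.max(2)
    roi=np.zeros(s.shape,bool)
    if n=="top": roi[165:225,225:310]=1
    else: roi[190:240,250:320]=1
    dark=(s<(38 if n=="top" else 45))&roi
    print(n,"recess@60",blob(f,dark,60))
    hh=hsv; r=(g[...,2]-g[...,0]>60)&(g[...,2]-g[...,1]>45); print("key",blob(f,r,61))
    W=cloud(f)
    if n=="top":
        m=(W[...,2]>63.5)&(W[...,2]<75)&roi; print("pan by depth",m.sum(),blob(f,m,68))
    # pan colour: deck is bluish, pan neutral & brighter
    d=(g[...,0]-g[...,2]); print("deck/pan px",g[215,262] ,g[204,251]) if n=="top" else print(g[205,272],g[220,270])
    for lab,(x0,y0,x1,y1) in dict(t=(234,188,271,221)).items():
        if n=="top":
            m=(d<5)&(s>60)&roi; print("pan colour",blob(f,m,68))
    if n=="side": print("pan colour",blob(f,(d<5)&(s>70)&roi,68))
E
```

```text
top recess@60 [(array([599. ,  35.1,  60. ]), array([599.4,  35.2,  42.8]), [266, 175, 37, 37, 1061])]
key [(array([478.1, -66. ,  61. ]), array([477.9, -66.1,  11.6]), [325, 241, 10, 10, 85])]
pan by depth 961 [(array([570.3, 109. ,  68. ]), array([570.5, 110.8,  41.4]), [234, 188, 36, 35, 944])]
deck/pan px [69 67 64] [78 75 74]
pan colour [(array([571.2, 110.5,  68. ]), array([571.4, 110.3,  39.1]), [235, 188, 34, 34, 736])]
side recess@60 [(array([595.9,  27.1,  60. ]), array([597.4,  28.6,  37.3]), [278, 213, 30, 16, 371])]
key [(array([ 267.6, 1296.8,   61. ]), array([ 268.8, 1297.2,   76.7]), [113, 89, 20, 10, 128]), (array([477.8, -75.3,  61. ]), array([477.3, -75.3,  14.6]), [253, 251, 11, 9, 79])]
[146 147 148] [117 115 112]
pan colour [(array([555. , 177.3,  68. ]), array([561.6, 172.5,  32.1]), [250, 190, 23, 7, 96]), (array([590.4,  48.5,  68. ]), array([587.2,  36.2, 116. ]), [255, 195, 65, 45, 945]), (array([497. ,  -6.9,  68. ]), array([496.9,  -2.7,  30.8]), [250, 226, 15, 14, 42]), (array([483.6, -16.1,  68. ]), array([487.3, -12.4,  16.3]), [250, 232, 8, 8, 36])]
```

Run:
```python
from h import *
ps={}
for n in("top","side"):
    f=grab_frame(n); W=cloud(f)
    c=np.array([599,35]); a=np.radians(13.6); R=np.array([[np.cos(a),-np.sin(a)],[np.sin(a),np.cos(a)]])
    B=(W[...,:2]-c)@R
    def z(m): q=W[...,2][m]; return m.sum(),np.round(np.nanmedian(q),1)
    for nm,x0,x1,y0,y1 in(("deck back",75,115,-120,120),("deck right",-90,-50,-140,-40),("recess",-20,20,-20,20),("pan",-40,-10,65,95),("panel",-170,-115,-40,-5),("counter",-260,-200,-100,100),("key",-147,-137,-75,-65)):
        print(n,nm,z((B[...,0]>x0)&(B[...,0]<x1)&(B[...,1]>y0)&(B[...,1]<y1)))
    print("key px exp",proj(f,[478,-66,61]))
    # deck corners projected
    q=[proj(f,np.r_[c+R@np.array(k),60]) for k in((-102,160),(127,160),(127,-160),(-102,-160))]
    g=cv2.resize(f["pixels"],None,fx=3,fy=3,interpolation=cv2.INTER_CUBIC)
    dr=lambda pts:cv2.polylines(g,[np.int32((np.array(pts)+.5)*3)],True,(0,255,255),1)
    dr(q)
    th=np.linspace(0,6.28,60)
    for (x,y,zz,r) in((599,35,60,43),(570.8,110,68,40),(478,-66,61,13)): dr([proj(f,[x+r*np.cos(t),y+r*np.sin(t),zz]) for t in th])
    x0,y0=(190,110) if n=="top" else (190,160)
    cv2.imwrite(f"pics/{n}1.png",g[y0*3:y0*3+570,x0*3:x0*3+620])
```

```text
top deck back (np.int64(1712), np.float64(59.3))
top deck right (np.int64(772), np.float64(59.5))
top recess (np.int64(292), np.float64(52.5))
top pan (np.int64(174), np.float64(68.2))
top panel (np.int64(366), np.float64(39.6))
top counter (np.int64(2161), np.float64(-0.3))
top key (np.int64(20), np.float64(60.9))
key px exp [329.43626948 245.43132399]
side deck back (np.int64(796), np.float64(58.8))
side deck right (np.int64(504), np.float64(58.7))
side recess (np.int64(150), np.float64(52.0))
side pan (np.int64(79), np.float64(67.1))
side panel (np.int64(229), np.float64(38.9))
side counter (np.int64(1579), np.float64(-1.1))
side key (np.int64(15), np.float64(59.6))
key px exp [256.60983213 252.38495065]
```

View pics/top1.png

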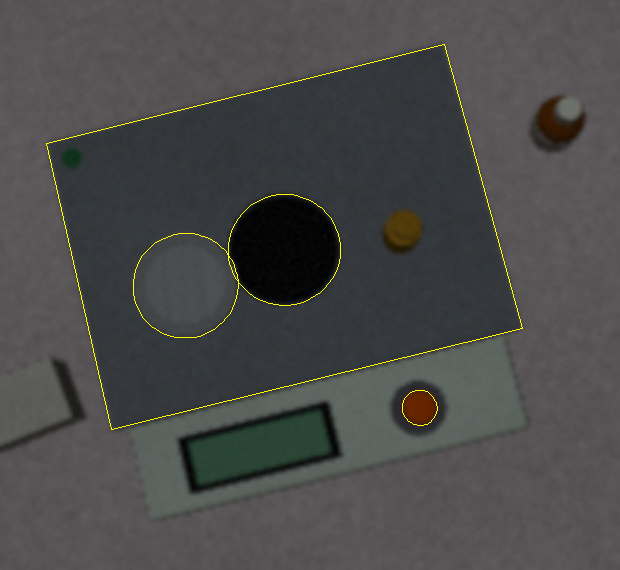

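View pics/side1.png

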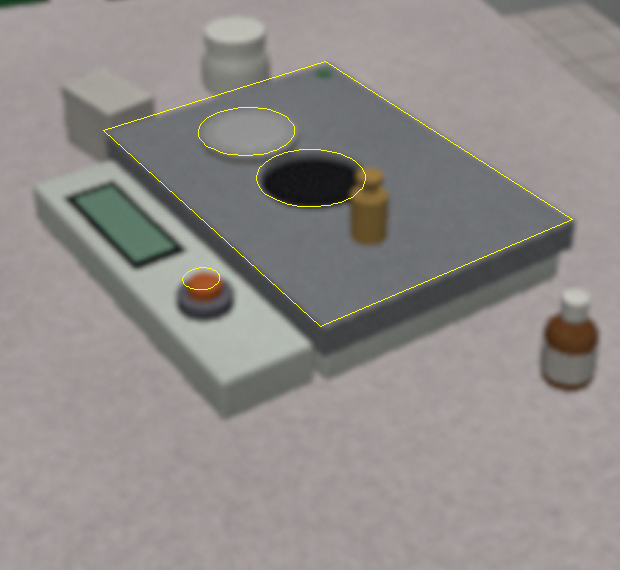

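The fits agree: recess (599,35), yaw 13.6°, pan (571,110), key (478,−66). Plan: stand behind the pan with the jaws half open so the two fingers cradle its edge, find the deck height by touch, then push.

```bash
cat >> h.py <<'E'
def plan(P,yawz=None,z_to=None):
    """shift along tool axes (m) and turn (deg) to reach world P with tool y down and tool z at yaw deg"""
    from scipy.spatial.transform import Rotation as Ro
    s=read_state(); R=np.array(s["eef_rot"]); d=R.T@(np.array(P)-s["eef_pos"])/1000
    t=np.zeros(3)
    if yawz is not None:
        a=np.radians(yawz); zz=np.array([np.cos(a),np.sin(a),0]); y=np.array([0,0,-1.]); T=np.c_[np.cross(y,zz),y,zz]
        t=Ro.from_matrix(R.T@T).as_rotvec(degrees=True)
    print("t",s["t"],"pos",np.round(s["eef_pos"],1),"F",np.round(s["force"],1),"g",round(s["grip_width"],3),"delta",np.round(d,4),"turn",np.round(t,2))
E
python3 -c "
from h import *
plan([520,-180,200],60); plan([554,155,200],110.6)"
```

```text
t 1.0 pos [ 190.1 -621.6  231.3] F [ 0.  -0.4  0.7] g 0.995 delta [-0.3258  0.0313  0.4446] turn [ -0.   -42.99  -0.  ]
t 1.0 pos [ 190.1 -621.6  231.3] F [ 0.  -0.4  0.7] g 0.995 delta [-0.6362  0.0313  0.5751] turn [ -0.   -93.59   0.  ]
```

Request:
move_arm(
  deltas="-0.326 0.031 0.445 0 -43 0 135;-0.326 0.031 0.445 0 -43 0 135;-0.326 0.031 0.445 0 -43 0 135;-0.326 0.031 0.445 0 -43 0 135;-0.326 0.031 0.445 0 -43 0 135;-0.326 0.031 0.445 0 -43 0 135;-0.326 0.031 0.445 0 -43 0 135;-0.326 0.031 0.445 0 -43 0 135;-0.326 0.031 0.445 0 -43 0 135;-0.326 0.031 0.445 0 -43 0 135;-0.326 0.031 0.445 0 -43 0 135;-0.326 0.031 0.445 0 -43 0 135;-0.326 0.031 0.445 0 -43 0 135;-0.326 0.031 0.445 0 -43 0 135;-0.326 0.031 0.445 0 -43 0 135;-0.326 0.031 0.445 0 -43 0 135",
)

```text
t: 2.33
eef_pos: [520.5, -179.0, 200.3]
eef_rot: [[0.867, -0.0, 0.498], [-0.498, -0.0, 0.867], [-0.0, -1.0, -0.0]]
force: [-0.2, -0.6, -0.5]
grip_width: 0.475
```

```bash
python3 -c "
from h import *
plan([551.5,161,150],110.6)"
```

```text
t 2.3333 pos [ 520.5 -179.   200.3] F [-0.2 -0.6 -0.5] g 0.475 delta [-0.1424  0.0502  0.3103] turn [ 1.000e-02 -5.046e+01 -1.000e-02]
```

Request:
move_arm(
  deltas="-0.1424 0.0502 0.3103 0 -50.5 0 135;-0.1424 0.0502 0.3103 0 -50.5 0 135;-0.1424 0.0502 0.3103 0 -50.5 0 135;-0.1424 0.0502 0.3103 0 -50.5 0 135;-0.1424 0.0502 0.3103 0 -50.5 0 135;-0.1424 0.0502 0.3103 0 -50.5 0 135;-0.1424 0.0502 0.3103 0 -50.5 0 135;-0.1424 0.0502 0.3103 0 -50.5 0 135;-0.1424 0.0502 0.3103 0 -50.5 0 135;-0.1424 0.0502 0.3103 0 -50.5 0 135;-0.1424 0.0502 0.3103 0 -50.5 0 135;-0.1424 0.0502 0.3103 0 -50.5 0 135;-0.1424 0.0502 0.3103 0 -50.5 0 135;-0.1424 0.0502 0.3103 0 -50.5 0 135",
)

```text
t: 3.5
eef_pos: [552.7, 157.5, 150.1]
eef_rot: [[0.938, 0.0, -0.347], [0.347, -0.001, 0.938], [-0.0, -1.0, -0.001]]
force: [0.9, -0.6, -1.3]
grip_width: 0.475
```

Run:
```python
from h import *
plan([551.5,161,90],110.6)
for n in("top","side"):
    f=grab_frame(n)
    g=cv2.resize(f["pixels"],None,fx=3,fy=3,interpolation=cv2.INTER_CUBIC)
    p=proj(f,read_state()["eef_pos"]); cv2.circle(g,tuple(np.int32((p+.5)*3)),4,(0,255,255),-1)
    x0,y0=(170,110) if n=="top" else (180,130)
    cv2.imwrite(f"pics/{n}2.png",g[y0*3:y0*3+570,x0*3:x0*3+620])
    if n=="side":
        W=cloud(f); m=(abs(W[...,0]-551)<60)&(abs(W[...,1]-161)<35)&(W[...,2]>80); print("lowest finger z",np.percentile(W[...,2][m],[0,1,3,10]))
```

```text
t 3.5 pos [552.7 157.5 150.1] F [ 0.9 -0.6 -1.3] g 0.475 delta [0.0001 0.0601 0.0037] turn [ 0.08 -0.31 -0.01]
lowest finger z [150.31745892 158.77186127 169.45750017 201.54618259]
```

View pics/top2.png

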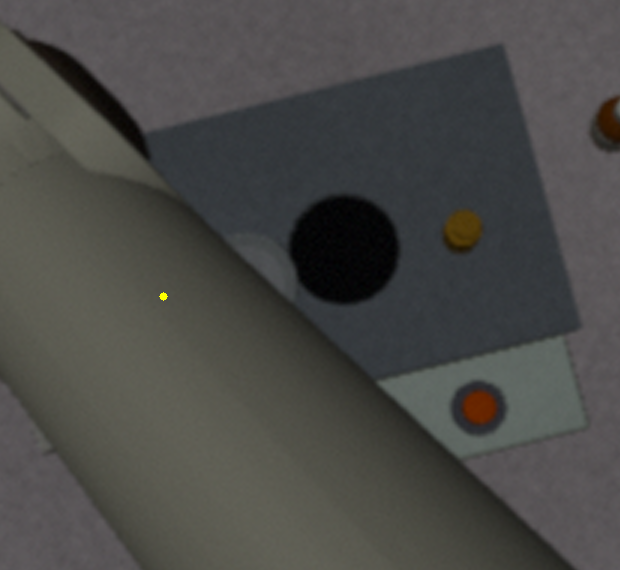

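View pics/side2.png

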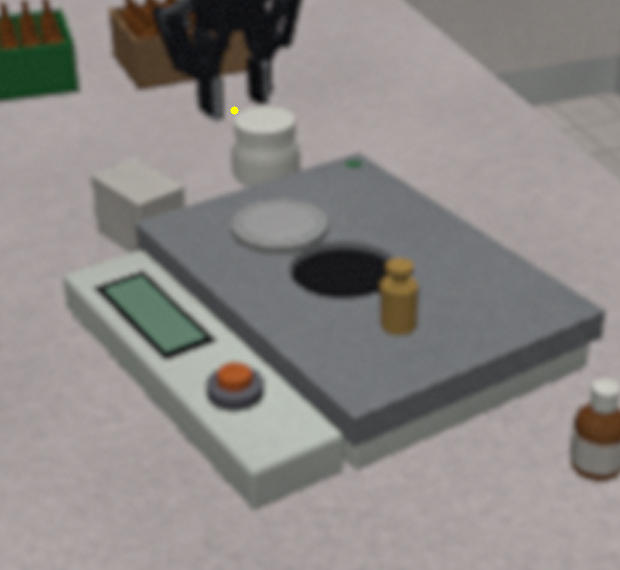

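The picture shows the fingertips level with the TCP and behind the pan, nothing touched. The 3.5 mm offset is probably lag behind the commanded pose. Next I go down.

Request:
move_arm(
  deltas="0 0.03 0 0 0 0 135;0 0.055 0 0 0 0 135;0 0.07 0 0 0 0 135;0 0.078 0 0 0 0 135;0 0.08 0 0 0 0 135;0 0.08 0 0 0 0 135;0 0.08 0 0 0 0 135",
)

```text
t: 4.18
eef_pos: [552.9, 160.8, 71.2]
eef_rot: [[0.937, 0.001, -0.35], [0.35, 0.001, 0.937], [0.002, -1.0, 0.0]]
force: [0.8, 0.5, 0.5]
grip_width: 0.47
```

Run:
```python
from h import *
plan([552.7,160,62],110.6)
f=grab_frame("side")
g=cv2.resize(f["pixels"],None,fx=4,fy=4,interpolation=cv2.INTER_CUBIC)
p=proj(f,read_state()["eef_pos"]); cv2.circle(g,tuple(np.int32((p+.5)*4)),2,(0,255,255),-1)
cv2.imwrite(f"pics/side3.png",g[150*4:270*4,200*4:360*4])
```

```text
t 4.1833 pos [552.9 160.8  71.2] F [0.8 0.5 0.5] g 0.47 delta [-0.0005  0.0092 -0.0007] turn [-0.01 -0.09  0.09]
```

View pics/side3.png

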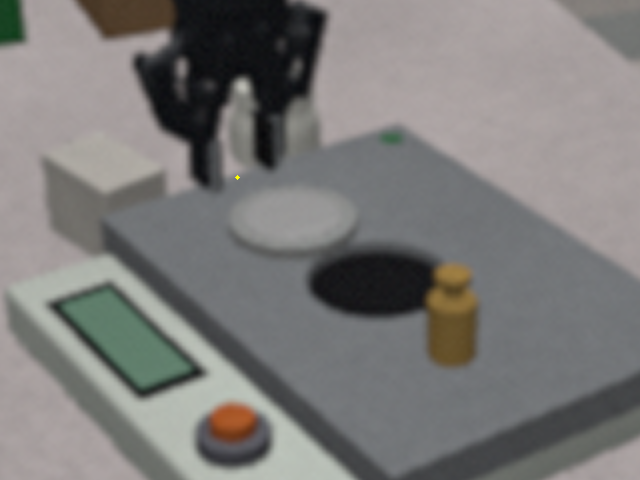

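Request:
move_arm(
  deltas="0 0.004 0 0 0 0 135;0 0.007 0 0 0 0 135;0 0.007 0 0 0 0 135;0 0.008 0 0 0 0 135;0 0.008 0 0 0 0 135",
)

```text
t: 4.65
eef_pos: [552.0, 160.2, 62.0]
eef_rot: [[0.937, -0.0, -0.35], [0.35, -0.0, 0.937], [-0.0, -1.0, -0.0]]
force: [0.3, 1.2, 0.2]
grip_width: 0.47
```

Request:
move_arm(
  deltas="0 0.001 0 0 0 0 135;0 0.001 0 0 0 0 135;0 0.002 0 0 0 0 135;0 0.002 0 0 0 0 135",
)

```text
t: 4.98
eef_pos: [552.1, 160.2, 60.0]
eef_rot: [[0.937, -0.0, -0.35], [0.35, 0.0, 0.937], [-0.0, -1.0, 0.0]]
force: [0.5, -0.6, -0.7]
grip_width: 0.468
```

Request:
move_arm(
  deltas="0 0.001 0 0 0 0 135;0 0.001 0 0 0 0 135;0 0.001 0 0 0 0 135",
)

```text
t: 5.23
eef_pos: [552.1, 160.3, 59.1]
eef_rot: [[0.937, -0.0, -0.35], [0.35, -0.0, 0.937], [-0.0, -1.0, 0.0]]
force: [0.5, -1.0, 0.8]
grip_width: 0.472
```

Request:
move_arm(
  deltas="0 0.001 0 0 0 0 135;0 0.001 0 0 0 0 135;0 0.002 0 0 0 0 135;0 0.002 0 0 0 0 135",
)

```text
t: 5.57
eef_pos: [552.3, 160.3, 58.6]
eef_rot: [[0.937, 0.001, -0.35], [0.35, -0.001, 0.937], [0.0, -1.0, -0.001]]
force: [-4.6, -1.9, 12.8]
grip_width: 0.472
```

The fingertips touch the deck at TCP z of about 58.8. I'll rise to 61, about 2.3 mm above the deck, and then push along −tool z.

Request:
move_arm(
  deltas="0 -0.003 0 0 0 0 135;0 -0.004 0 0 0 0 135;0 -0.004 0 0 0 0 135",
)

```text
t: 5.82
eef_pos: [552.4, 160.3, 61.4]
eef_rot: [[0.937, 0.001, -0.35], [0.35, 0.0, 0.937], [0.001, -1.0, 0.0]]
force: [0.3, 0.0, 0.5]
grip_width: 0.471
```

Run:
```python
from h import *
s=read_state(); R=np.array(s["eef_rot"]); p=np.array(s["eef_pos"])
plan([552.7,160,61],110.6)
for P in([571,110,61],[599,35,61]): print(np.round(R.T@(np.array(P)-p),1))
```

```text
t 5.8167 pos [552.4 160.3  61.4] F [0.3 0.  0.5] g 0.471 delta [ 0.0002  0.0004 -0.0004] turn [-0.   -0.1   0.04]
[ -0.2   0.4 -53.7]
[  -0.2    0.4 -133.7]
```

Request:
move_arm(
  deltas="0 0 -0.004 0 0 0 135;0 0 -0.008 0 0 0 135;0 0 -0.012 0 0 0 135;0 0 -0.016 0 0 0 135;0 0 -0.02 0 0 0 135;0 0 -0.024 0 0 0 135;0 0 -0.028 0 0 0 135;0 0 -0.032 0 0 0 135;0 0 -0.036 0 0 0 135;0 0 -0.04 0 0 0 135;0 0 -0.044 0 0 0 135;0 0 -0.044 0 0 0 135;0 0 -0.044 0 0 0 135",
)

```text
t: 6.9
eef_pos: [567.8, 118.5, 61.2]
eef_rot: [[0.937, 0.0, -0.35], [0.35, -0.0, 0.937], [0.0, -1.0, -0.0]]
force: [1.1, -0.0, -0.0]
grip_width: 0.473
```

```bash
cat > look.py <<'E'
import sys
from h import *
s=read_state(); R=np.array(s["eef_rot"]); p=np.array(s["eef_pos"])
print(s["t"],np.round(p,1),np.round(s["force"],1),"recess in tool",np.round(R.T@(np.array([599,35,61])-p),1))
th=np.linspace(0,6.28,60)
f=grab_frame("side")
g=cv2.resize(f["pixels"],None,fx=4,fy=4,interpolation=cv2.INTER_CUBIC)
q=np.array([proj(f,[599+43*np.cos(t),35+43*np.sin(t),60]) for t in th]); cv2.polylines(g,[np.int32((q+.5)*4)],True,(0,255,255),1)
cv2.imwrite(f"pics/side_{sys.argv[1]}.png",g[150*4:270*4,200*4:360*4])
f=grab_frame("top")
g=cv2.resize(f["pixels"],None,fx=4,fy=4,interpolation=cv2.INTER_CUBIC)
cv2.imwrite(f"pics/top_{sys.argv[1]}.png",g[140*4:280*4,220*4:380*4])
E
python3 look.py a
```

```text
6.9 [567.8 118.5  61.2] [ 1.1 -0.  -0. ] recess in tool [  0.1   0.2 -89.2]
```

View pics/side_a.png

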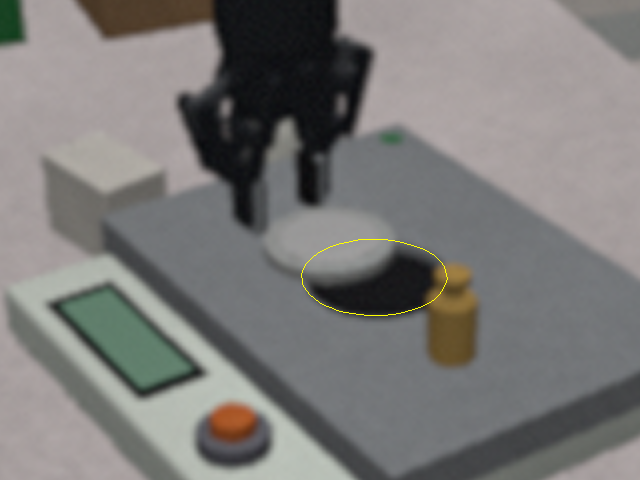

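View pics/top_a.png

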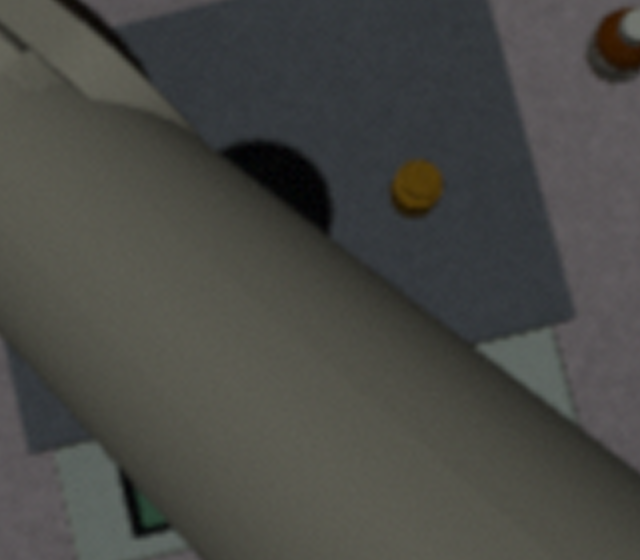

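The pan is cradled and moving straight, with the recess ahead. I keep pushing.

Request:
move_arm(
  deltas="0 0 -0.004 0 0 0 135;0 0 -0.008 0 0 0 135;0 0 -0.012 0 0 0 135;0 0 -0.016 0 0 0 135;0 0 -0.02 0 0 0 135;0 0 -0.024 0 0 0 135;0 0 -0.027 0 0 0 135;0 0 -0.03 0 0 0 135;0 0 -0.033 0 0 0 135;0 0 -0.036 0 0 0 135;0 0 -0.036 0 0 0 135;0 0 -0.036 0 0 0 135",
)

```text
t: 8.0
eef_pos: [580.3, 84.6, 61.0]
eef_rot: [[0.937, -0.0, -0.35], [0.35, -0.001, 0.937], [-0.0, -1.0, -0.001]]
force: [-0.3, -0.1, 0.2]
grip_width: 0.473
```

```bash
python3 look.py b
```

```text
8.0 [580.3  84.6  61. ] [-0.3 -0.1  0.2] recess in tool [  0.2   0.  -53. ]
```

View pics/side_b.png

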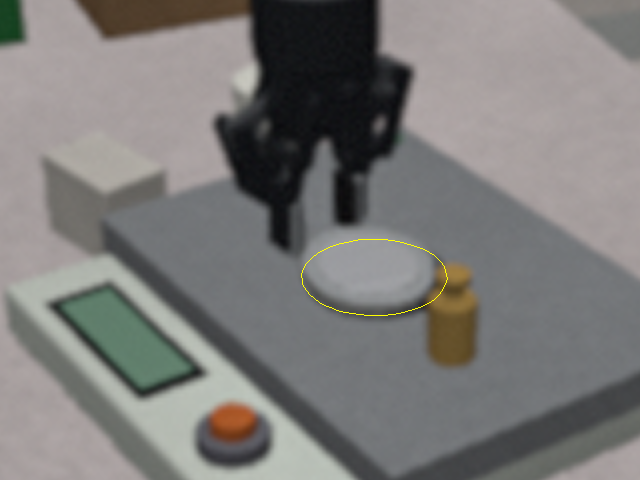

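Request:
move_arm(
  deltas="0 0 -0.002 0 0 0 135;0 0 -0.004 0 0 0 135;0 0 -0.006 0 0 0 135;0 0 -0.007 0 0 0 135;0 0 -0.007 0 0 0 135;0 0 -0.007 0 0 0 135",
)

```text
t: 8.6
eef_pos: [582.7, 78.5, 61.1]
eef_rot: [[0.937, 0.0, -0.35], [0.35, -0.0, 0.937], [0.0, -1.0, -0.0]]
force: [0.2, 0.2, -0.2]
grip_width: 0.473
```

```bash
python3 look.py c
cat > panz.py <<'E'
from h import *
f=grab_frame("side"); W=cloud(f)
c=np.array([599,35]); a=np.radians(13.6); R=np.array([[np.cos(a),-np.sin(a)],[np.sin(a),np.cos(a)]])
B=(W[...,:2]-c)@R; m=(np.hypot(B[...,0],B[...,1])<30)&(W[...,2]<80); q=W[m]
A=np.c_[q[:,:2]-c,np.ones(len(q))]; k=np.linalg.lstsq(A,q[:,2],rcond=None)[0]; print("pan plane: n",len(q),"z at centre",k[2].round(1),"slope",k[:2].round(3))
m=(B[...,0]>75)&(B[...,0]<115)&(abs(B[...,1])<120); print("deck z",np.nanmedian(W[...,2][m]))
E
python3 panz.py
```

```text
8.6 [582.7  78.5  61.1] [ 0.2  0.2 -0.2] recess in tool [  0.1   0.1 -46.5]
pan plane: n 261 z at centre 60.2 slope [ 0.009 -0.006]
deck z 58.783324159374104
```

View pics/side_c.png

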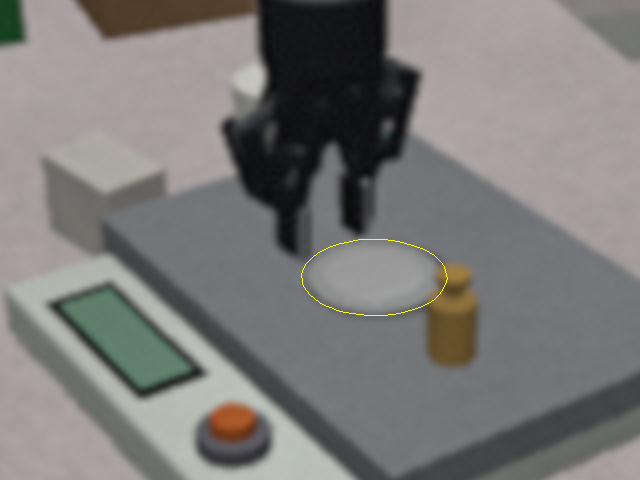

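The pan sits flush: its top is 1.4 mm above the measured deck (1.0 expected) and level within 0.011 rad. I retract, then look from above.

Request:
move_arm(
  deltas="0 -0.005 0.008 0 0 0 135;0 -0.03 0.01 0 0 0 135;0 -0.06 0.01 0 0 0 255;0 -0.09 0.01 0 0 0 255;0 -0.11 0.01 0 0 0 255;0 -0.11 0.01 0 0 0 255;0 -0.11 0.01 0 0 0 255",
)

```text
t: 9.33
eef_pos: [579.8, 89.0, 172.7]
eef_rot: [[0.936, 0.003, -0.351], [0.351, 0.0, 0.936], [0.003, -1.0, -0.001]]
force: [-0.0, 0.2, -0.2]
grip_width: -0.0
```

```bash
python3 -c "
from h import *
plan([478,-66,150],70)"
```

```text
t 9.3333 pos [579.8  89.  172.7] F [-0.   0.2 -0.2] g -0.0 delta [-0.1497  0.0224 -0.1094] turn [ 0.   40.54  0.18]
```

Request:
move_arm(
  deltas="-0.15 0.022 -0.109 0 40.5 0 255;-0.15 0.022 -0.109 0 40.5 0 255;-0.15 0.022 -0.109 0 40.5 0 255;-0.15 0.022 -0.109 0 40.5 0 255;-0.15 0.022 -0.109 0 40.5 0 255;-0.15 0.022 -0.109 0 40.5 0 255;-0.15 0.022 -0.109 0 40.5 0 255;-0.15 0.022 -0.109 0 40.5 0 255;-0.15 0.022 -0.109 0 40.5 0 255;-0.15 0.022 -0.109 0 40.5 0 255",
)

```text
t: 10.17
eef_pos: [477.1, -65.2, 149.0]
eef_rot: [[0.941, 0.0, 0.338], [-0.338, 0.001, 0.941], [-0.0, -1.0, 0.001]]
force: [0.3, 0.2, 0.3]
grip_width: 0.003
```

```bash
python3 -c "
from h import *
plan([478,-66,80],70)"; python3 panz.py;python3 look.py d
```

```text
t 10.1667 pos [477.1 -65.2 149. ] F [0.3 0.2 0.3] g 0.003 delta [ 0.0011  0.069  -0.0006] turn [-0.05  0.23 -0.02]
pan plane: n 267 z at centre 60.3 slope [ 0.001 -0.002]
deck z 58.85440991089922
10.2167 [477.1 -65.3 149. ] [ 0.3  0.2 -0.2] recess in tool [ 80.7  88.1 135.6]
```

View pics/top_d.png

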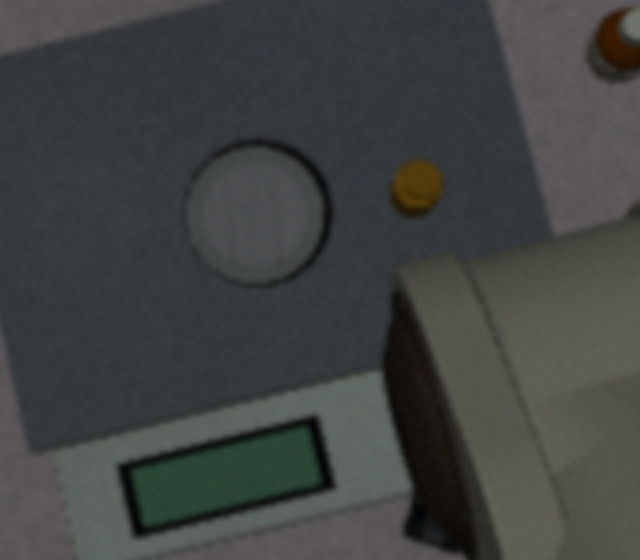

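View pics/side_d.png

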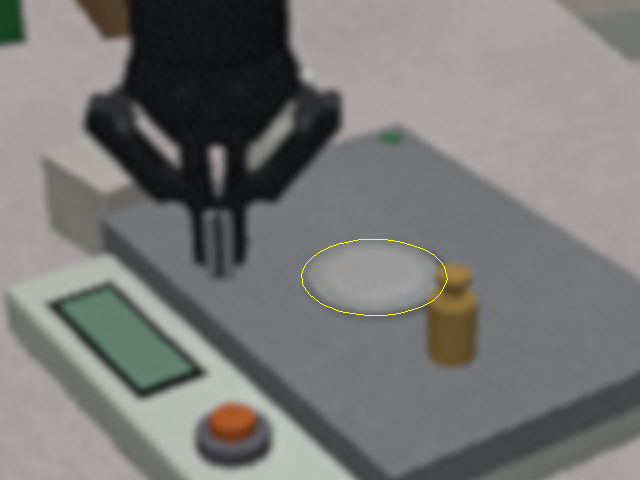

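The pan is home in the recess at pixel (258,213), with an even thin dark ring around it, and the weight hasn't moved. Next I press the key.

Request:
move_arm(
  deltas="0.001 0.03 0 0 0 0 255;0.001 0.055 0 0 0 0 255;0.001 0.07 0 0 0 0 255;0.001 0.078 0 0 0 0 255;0.001 0.08 0 0 0 0 255;0.001 0.08 0 0 0 0 255;0.001 0.08 0 0 0 0 255",
)

```text
t: 10.9
eef_pos: [478.5, -66.6, 69.9]
eef_rot: [[0.94, 0.001, 0.341], [-0.341, -0.0, 0.94], [0.001, -1.0, 0.0]]
force: [-0.9, -0.6, -0.2]
grip_width: 0.002
```

```bash
python3 look.py e
```

```text
10.9 [478.5 -66.6  69.9] [-0.9 -0.6 -0.2] recess in tool [ 78.5   9.  136.6]
```

View pics/side_e.png

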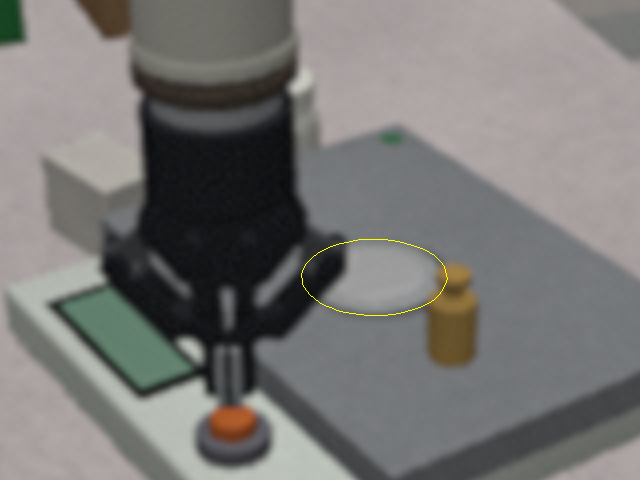

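Request:
move_arm(
  deltas="0 0.005 0 0 0 0 255;0 0.008 0 0 0 0 255;0 0.01 0 0 0 0 255;0 0.012 0 0 0 0 255;0 0.013 0 0 0 0 255;0 0.013 0 0 0 0 255",
)

```text
t: 11.5
eef_pos: [478.1, -67.1, 56.2]
eef_rot: [[0.94, 0.0, 0.342], [-0.342, -0.0, 0.94], [0.001, -1.0, -0.0]]
force: [-0.1, -1.0, 3.6]
grip_width: -0.002
```

Request:
move_arm(
  deltas="0 0.001 0 0 0 0 255;0 0.001 0 0 0 0 255;0 0.002 0 0 0 0 255;0 0.002 0 0 0 0 255;0 0.002 0 0 0 0 255",
)

```text
t: 11.92
eef_pos: [478.1, -67.1, 55.7]
eef_rot: [[0.94, 0.0, 0.342], [-0.342, -0.002, 0.94], [0.001, -1.0, -0.002]]
force: [-5.3, -1.1, 22.3]
grip_width: -0.005
```

The force rose to 22 N with no further travel, so the key is at its stop. I release it and retract.

Request:
move_arm(
  deltas="0 -0.005 0 0 0 0 255;0 -0.01 0 0 0 0 255;0 -0.03 0 0 0 0 255;0 -0.06 0 0 0 0 255;0 -0.09 0 0 0 0 255;0 -0.11 0 0 0 0 255;0 -0.11 -0.03 0 0 0 255;0 -0.11 -0.06 0 0 0 255;0 -0.11 -0.1 0 0 0 255;0 -0.11 -0.14 0 0 0 255;0 -0.11 -0.18 0 0 0 255;0 -0.11 -0.2 0 0 0 255;0 -0.11 -0.2 0 0 0 255;0 -0.11 -0.2 0 0 0 255;0 -0.11 -0.2 0 0 0 255",
)

```text
t: 13.17
eef_pos: [409.4, -253.6, 163.9]
eef_rot: [[0.94, -0.0, 0.341], [-0.341, 0.001, 0.94], [-0.0, -1.0, 0.001]]
force: [-0.6, 0.4, 0.6]
grip_width: 0.001
```

```bash
python3 look.py f; python3 panz.py
python3 - <<'E'
from h import *
f=grab_frame("side"); W=cloud(f); m=(np.hypot(W[...,0]-478,W[...,1]+66)<6); print("key z",np.nanmedian(W[...,2][m]))
for n in("top","side"):
    f=grab_frame(n)
    for l in("weight","vial","tub","carton"):
        r=search_frame(f,l); print(n,l,r and (round(r[0]["confidence"],2),np.round(r[0]["extent"])))
E
```

```text
13.1667 [ 409.4 -253.6  163.9] [-0.6  0.4  0.6] recess in tool [ 79.8 103.3 335.9]
pan plane: n 254 z at centre 60.3 slope [-0.007 -0.003]
deck z 58.81376206835466
key z nan
top weight (0.53, array([316., 180., 329., 196.]))
top vial (0.57, array([368., 142., 387., 164.]))
top tub (0.79, array([153., 172., 184., 199.]))
top carton (0.61, array([178., 230., 218., 259.]))
side weight (0.61, array([305., 213., 318., 244.]))
side vial (0.87, array([372., 252., 391., 290.]))
side tub (0.66, array([269., 166., 280., 190.]))
side carton (0.51, array([212., 186., 220., 211.]))
  return np.nanmean(a, axis, out=out, keepdims=keepdims)
```

View pics/side_f.png

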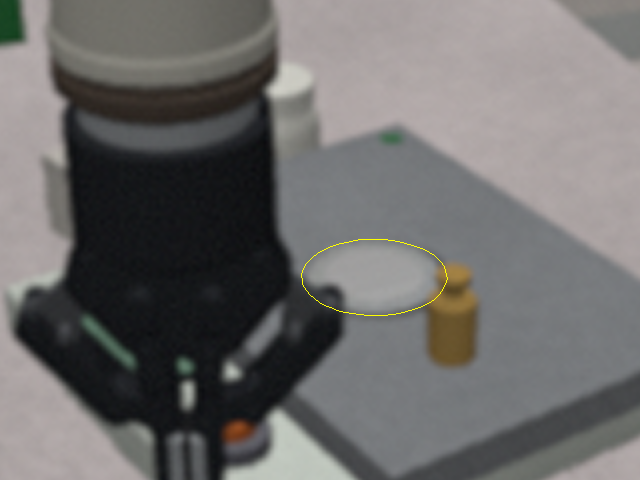

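View pics/top_f.png

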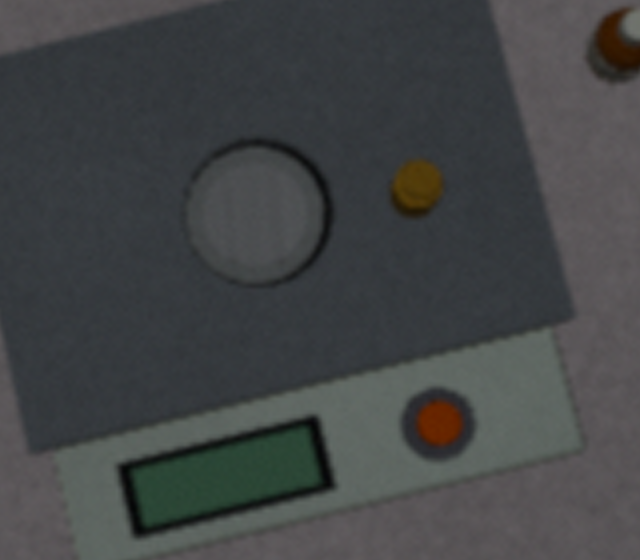

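Run:
```python
from h import *
f=grab_frame("top"); W=cloud(f); m=(np.hypot(W[...,0]-478,W[...,1]+66)<6); z=np.nanmedian(W[...,2][m]); print("key z",z)
if z>59.5: print(hand_in())
```

```text
key z 59.776075710077635
the job is handed in; nothing more can be done
None
```

I pushed the pan with two fingertips until it dropped into the recess, then pressed the zero key to its stop and released it. The job was handed in at about 13.5 s of the 54 s allowed; no verdict was reported.

- **Pan:** Its top measured about 1.4 mm above the deck (1.0 mm expected), tilted less than 0.01 rad. The top view shows it in the recess with a thin ring all round, slightly wider on the right.
- **Zero key:** At the bottom the force rose from 3.6 N to 22 N with almost no further travel, so it was fully down. Afterwards its top measured 59.8 mm, against 60.9 mm at the start. That 1.1 mm difference is about the 1 mm limit and within the camera's 2 mm calibration. In the picture the key looks raised, but this is the least certain check. The side camera could not confirm it because the gripper hid the key.
- **Weight, vial, tub and carton:** In the top view, the detector's boxes are within about 2 pixels (roughly 5 mm) of where they started. In the last side picture the arm partly hid the tub and carton, so that view is no check on them.
- **Robot:** It stands clear of everything, and the force reads near zero.

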